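Serve one bath ball and hold the dish out handle first

ROBOT

A 6-joint arm with a two-finger parallel gripper is mounted at the origin on the work surface. World frame = base frame: x ahead of the robot, y to its left, z up, the work surface at z = 0. Lengths are in m, angles in rad, forces in N, time in s.
With the tool pointing down it reaches from about 0.35 to 0.85 m from the base axis. Payload 8.1 kg.
Tool frame: the origin (TCP) lies midway between the tips of the shut fingers; the grasp point (between the pads) lies behind it (r.pinch_z is the z of the grasp point in the tool frame, in m); z points along the fingers, y is the line along which they close (so a half turn about z gives the same grasp; the last joint's range is limited). The gripper opens to 93 mm and grips with 3 to 60 N. Pads are 15 mm wide; open, the fingers measure 128 mm over their backs; the gripper's body (75 mm by 188 mm) begins 65 mm behind the grasp point.
Start: joints at [-1.358, 0.13, 1.488, -0, 1.523, -0.085], TCP at [0.176, -0.574, 0.219] pointing down, gripper open.
Joint ranges: [-2.96, 2.96], [-0.89, 2.26], [0.02, 2.5], [-1.34, 4.48], [0, 2.73], [-2.66, 2.66]. Speed limits (rad/s): [2.39, 2.39, 2.79, 3.14, 3.14, 3.14].

INTERFACE

Orientations are given as a rotation vector (axis times angle).
In Python, from rig import r gives the robot as it stands. The module is installed in compiled form; this text tells all that it offers.
- The arm moves only by the tool send_rows, never from a script. Its argument "deltas" is a list of rows, each a list of 4 numbers: the shift along the world's x, y, z in m, then the turn about the world's z in degrees. In form: [[dx, dy, dz, twist], ...]. A call has 1 to 5 rows; each row is the pose to reach, as a shift and turn from the pose commanded when the call began; what a row does not reach only later rows make up. A row lasts 1/8 s, in which the tool goes at most 62.5 mm and 10.7 degrees, less where a joint would pass 70% of its speed; a pose out of reach is approached as far as the arm can. A call with a gripper value outside its range is refused whole. "fingers" is the gripper's target within -1 to 1 (shut at 1, half-way at 0, fully open at -1), set as the call begins (left out, the last holds). The fingers move at their own pace and stop on an object; "newtons" is the grip in N (left out, the last holds). Time passes only in rows, so rows that repeat a pose let the fingers close. It gives the time, the measured TCP pose, the force, the opening and the grip force at its end, in the units of the state.
- r.read_state(): the state, without advancing time (a new reading comes with each control period).
- r.capture(name): name is "scene" or "top"; returns a dict with "img" (400x640x3 uint8, red, green, blue), "depth" (400x640 float32, m along the optical axis (not along the pixel's ray), 0 where there is no reading), "camera_matrix" (3x3 intrinsics, pixels), "D" ([k1, k2, p1, p2, k3] as OpenCV has them; the pictures are not rectified), "pose" (4x4, takes a point from camera to world coordinates). Camera axes: x right, y down, z forward; pixel columns grow to the right and rows downward; lengths in m; the calibration is good to about 2 mm. A picture is of the moment at which its call begins.
- r.finish_job(): hands the job in; it is judged then, once.
The state is a dict: "time_s": time; "joints": joint angles; "joint_vel": joint speeds; "joint_torque": joint torques, N m; "position": TCP position; "orientation": TCP orientation; "wrist_force": force on the tool from outside, world axes, zero at the start; "wrist_torque": the same for the moment, N m; "opening": finger opening in m; "grip_force": force on a finger pad.
Only numpy, scipy, OpenCV 4.12 (cv2) and the standard library are available. Lean on these libraries where they do the work, as an engineer would, in place of code of your own. Each camera call takes 0.05 s, during which the arm holds its last target. There are 200 camera calls.

TASK

Turn the knob on top of the bath-ball dispenser clockwise by one click, so that just one ball rolls down the chute into the little steel dish. Then lift the dish by its round body and, keeping it level with the ball in its middle, turn it a quarter turn clockwise (seen from above), so that its handle points straight out to the left, towards the basin's side and square to the chute. Finish still holding it there, level and still, in front of the dispenser about ten centimetres above the counter, and leave the other things on the counter where they are.

Things in the scene. Friction and masses are not known exactly. Their poses are not given: they have to be found in the camera images.
- dispenser: Fixed bath-ball dispenser: black foot 140 mm across, clear drum 132 mm across, lid top 102 mm above the counter. Origin: on the counter, on the knob's axis. Its -x axis is its front: a white open chute 43 mm wide runs out along -x and ends 132 mm from the axis; +y is its left as seen facing it from the robot. The drum's wall stands 100 mm from the middle of the dish.
- knob (a joint): Knob angle: 0 at the start, grows clockwise seen from above. A click index holds it at 0 and at every 1.05 rad (60 degrees, one click) after that; it takes about 0.12 N m to pass the hump half-way, after which it pulls itself into the next rest. Each click carries the next ball to the chute: it drops in between 0.7 and 1.05 rad and needs some 2 s to roll into the dish and settle.
- knob_grip (a point): Grip point of the black bar knob, on its vertical axis, 131 mm above the counter; turns with the knob. The bar is 46 mm long along this point's x axis, 13 mm thick along y, and spans 109 to 139 mm above the counter; below it lies a disc of 50 mm diameter. At the start the bar lies along the dispenser's x axis, white mark at the chute end.
- chute_lip (a point): Middle of the end edge of the chute's floor, 38 mm above the counter; the chute's side walls reach 52 mm above the counter near here. Ball falls from it into the dish.
- dish: Loose shallow steel dish, about 90 g, 64 mm across outside, 22 mm high, wall 2.5 mm (upright facets square to its y axis: grip it across y), floor dished 8 degrees. Origin: middle of its underside. x axis: along the handle, a strap to 18 mm wide, 20 mm up. Stands just before the chute's end, 168 mm from the dispenser's axis, handle pointing away from the dispenser within 0.12 rad.
- handle_end (a point): End of the dish's handle, 104 mm from the dish's middle, 20 mm above its underside.
- ball1_center (a point): Centre of the pink ball that is next in the carousel: rigid, 28 mm diameter, about 18 g. In the dish it rests with its centre 19 mm above the dish's underside.
- ball2_center (a point): Centre of the second ball (violet), same size; stays in the drum, its centre 76 mm above the counter.
- ball3_center (a point): Centre of the third ball (yellow), same size; stays in the drum.
- swab_jar: Bystander: clear jar with cotton swabs and a black lid, 80 mm across, 96 mm high, left of the dispenser. Origin under its middle.
- nail_brush: Bystander: wooden nail brush 95 x 42 x 34 mm, to the right of the dish. Origin under its middle.
- lotion: Bystander: white lotion pump bottle, 60 mm across, 169 mm high. Origin under its middle.
- tumbler: Bystander: blue tooth tumbler, 72 mm across, 100 mm high. Origin under its middle.
- spray: Bystander: spray bottle with a white trigger head, 68 mm across, 194 mm high. Origin under its middle.
- soap: Bystander: bar of soap 85 x 55 x 26 mm on the counter to the left. Origin under its middle.
- basin: Fixed white washbasin on the left, 370 mm across, 125 mm high. Origin under its middle.
Mind the look-alikes: they are no part of the job. Several things look just like the dish: the one meant starts farthest to the robot's right.

How it is judged:
By the outcome, as a careful person would: the job done as asked, in the order asked, and still so for the second after the job is handed in, while the arm keeps its last pose, push and grip.
It also fails if it takes over 61 s, if anything falls off the work surface, if the arm or the gripper's body presses on something with over 40 N, if the wrist force passes 120 N, or if a joint passes its speed limit or range.

## Working session

There is one attempt and no reset: what is moved stays moved. The work goes in short steps, Python scripts to look and compute and a tool call to move; the robot and the scene stay as the last step left them, time stands still between calls to the robot, and variables do not carry over. Pictures are saved under pics/ and viewed, at most 10 in all, crops included, and the job is handed in when it is done.

Besides the shell and the picture viewer there is one more tool, called after ">>>" as name([rows], argument=value, ...), one row to a line, values as JSON. send_rows: Moves the arm, as the interface text tells. Its arguments: {"type":"object","properties":{"deltas":{"type":"array","items":{"type":"array","items":{"type":"number"}}},"fingers":{"type":"number"},"newtons":{"type":"number"}},"required":["deltas"]}

```bash
mkdir -p pics; cat > h.py <<'E'
import numpy as np, cv2
from rig import r
def cap(n):
    c=r.capture(n); return c
def save(c,name,crop=None,s=1):
    im=cv2.cvtColor(c["img"],cv2.COLOR_RGB2BGR)
    if crop: im=im[crop[1]:crop[3],crop[0]:crop[2]]
    cv2.imwrite("pics/"+name,cv2.resize(im,None,fx=s,fy=s))
def rays(c,px):
    u=cv2.undistortPoints(np.float64(px).reshape(-1,1,2),c["camera_matrix"],np.float64(c["D"])).reshape(-1,2)
    d=np.c_[u,np.ones(len(u))]@c["pose"][:3,:3].T
    return c["pose"][:3,3],d
def onplane(c,px,z):
    o,d=rays(c,px); return o+d*((z-o[2])/d[:,2])[:,None]
def bydepth(c,px):
    o,d=rays(c,px); z=np.array([c["depth"][int(v),int(u)] for u,v in px]); return o+d*z[:,None]
def cloud(c):
    v,u=np.mgrid[0:400,0:640]; px=np.c_[u.ravel(),v.ravel()]
    return bydepth(c,px).reshape(400,640,3)
E
python3 - <<'E'
from h import *
a=cap("scene");save(a,"s1.png");b=cap("top");save(b,"t1.png")
for c in(a,b):print(c["pose"].round(3),c["camera_matrix"].round(0),c["D"])
s=r.read_state();print(s,r.pinch_z)
E
```

```text
[[ 0.069  0.81  -0.582  1.112]
 [ 0.998 -0.051  0.047  0.011]
 [ 0.009 -0.584 -0.812  0.965]
 [ 0.     0.     0.     1.   ]] [[373.   0. 320.]
 [  0. 373. 197.]
 [  0.   0.   1.]] [-0.01709554  0.          0.          0.          0.        ]
[[ 0.007 -0.997  0.08   0.433]
 [-1.    -0.009 -0.026  0.081]
 [ 0.026 -0.08  -0.996  1.441]
 [ 0.     0.     0.     1.   ]] [[391.   0. 321.]
 [  0. 391. 198.]
 [  0.   0.   1.]] [-0.00937473  0.          0.          0.          0.        ]
{'time_s': 0.1, 'joints': array([-1.35839373e+00,  1.31072758e-01,  1.48916041e+00,  1.10467755e-05,
        1.52302050e+00, -8.54051358e-02]), 'joint_vel': array([ 0.00042227, -0.00201497, -0.00254072,  0.00044569,  0.00046716,
       -0.00206901]), 'joint_torque': array([ 1.97858470e-03, -5.61340535e+01, -4.93097591e+01,  7.70279928e-02,
        2.92376534e-02, -7.04316903e-05]), 'position': array([ 0.17596835, -0.57307627,  0.21770553]), 'orientation': array([-3.10518880e+00, -4.65821656e-01,  1.48189503e-04]), 'wrist_force': array([ 0.01415504,  0.07212042, -0.99477005]), 'wrist_torque': array([ 0.01261278, -0.00587726, -0.00076103]), 'grip_force': 0.0, 'opening': 0.09270647387152689} -0.0188
```

View pics/s1.png

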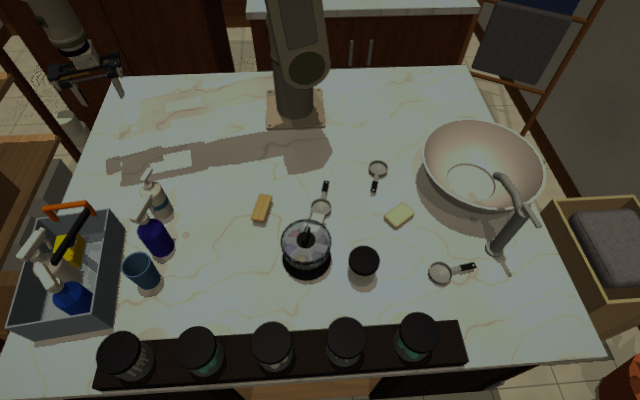

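View pics/t1.png

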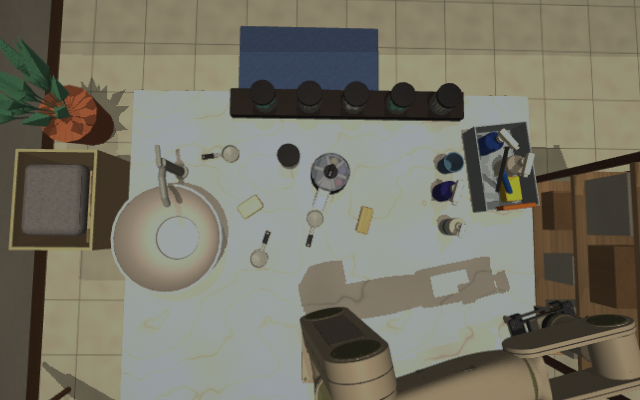

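The scene picture shows the dispenser at about (306,245), with the target dish at (321,208) and its handle up to (325,185). The top picture shows the dispenser at (331,172), the dish at (315,218) and the handle end at (309,245). Next I'll zoom in and measure.

```bash
python3 - <<'E'
from h import *
a=cap("scene");b=cap("top")
import numpy as np
i1=cv2.resize(cv2.cvtColor(a["img"],cv2.COLOR_RGB2BGR)[170:290,250:350],None,fx=4,fy=4,interpolation=2)
i2=cv2.resize(cv2.cvtColor(b["img"],cv2.COLOR_RGB2BGR)[140:260,280:380],None,fx=4,fy=4,interpolation=2)
cv2.imwrite("pics/z1.png",np.hstack([i1,i2]))
for n,c in(("scene",a),("top",b)):
    P=cloud(c); m=(P[...,0]>.2)&(P[...,0]<.7)&(abs(P[...,1])<.3)&(c["depth"]>0)
    print(n,"counter z",np.median(P[...,2][m]).round(4))
    k=m&(P[...,2]>.125)&(P[...,2]<.15); print("knob",k.sum(),P[k].mean(0).round(4))
    k=m&(P[...,2]>.094)&(P[...,2]<.11); print("lid",k.sum(),(P[k].min(0)/2+P[k].max(0)/2).round(4),P[k].max(0)-P[k].min(0))
    k=m&(P[...,2]>.008)&(P[...,2]<.035)&(P[...,1]>-.05)&(P[...,1]<.15)
    nn,l,st,ce=cv2.connectedComponentsWithStats(k.astype(np.uint8))
    for j in range(1,nn):
        if st[j][4]>25: q=P[l==j]; print(j,st[j],q.min(0).round(3),q.max(0).round(3),q.mean(0).round(3))
E
```

```text
scene counter z 0.0014
knob 95 [0.6348 0.0154 0.1374]
lid 2029 [0.6331 0.0735 0.102 ] [0.13381842 0.24845072 0.01596639]
1 [311 181  21  36 245] [0.371 0.036 0.008] [0.501 0.1   0.026] [0.439 0.075 0.017]
10 [284 256  47  24 275] [ 0.635 -0.049  0.008] [0.7   0.081 0.035] [0.68  0.012 0.015]
top counter z 0.001
knob 52 [0.632  0.0161 0.1382]
lid 1256 [0.6326 0.0746 0.102 ] [0.13471831 0.25019347 0.01586447]
17 [305 210  19  37 228] [0.373 0.036 0.008] [0.504 0.101 0.028] [0.447 0.075 0.017]
```

View pics/z1.png

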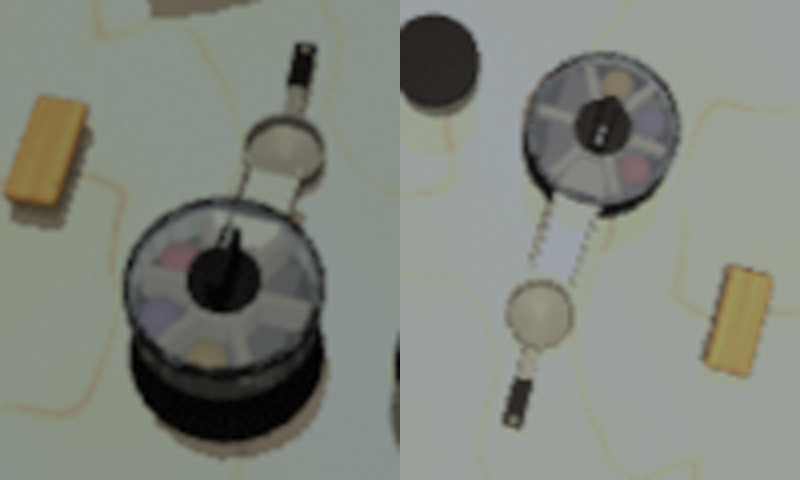

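The zoomed crops agree: knob centre at top px (330.5,171) and dish centre at (315,219), with the handle running away from the chute. One numeric refinement comes next, covering the axis, chute direction and handle heading.

```bash
cat > m.py <<'E'
from h import *
for n in("scene","top"):
    c=cap(n);P=cloud(c);x,y,z=P[...,0],P[...,1],P[...,2]
    near=np.hypot(x-.633,y-.0157)<.085
    k=near&(z>.096)&(z<.108);(cx,cy),R=cv2.minEnclosingCircle(np.float32(P[k][:,:2]));print(n,"lid",round(cx,4),round(cy,4),round(R,4))
    k=near&(z>.125)&(z<.15); q=P[k]
    if len(q)>5:
        v=np.linalg.svd(q[:,:2]-q[:,:2].mean(0),full_matrices=False)[2][0];print(" knob",q.mean(0).round(4),"dir",np.degrees(np.arctan2(v[1],v[0])).round(1)%180)
    # chute
    k=(np.hypot(x-.633,y-.0157)>.075)&(np.hypot(x-.633,y-.0157)<.132)&(z>.028)&(z<.056)&(x<.6)&(y<.12)
    q=P[k];v=q[:,:2].mean(0)-np.array([.633,.0157]);print(" chute",len(q),q.mean(0).round(4),np.degrees(np.arctan2(v[1],v[0])).round(1))
    # dish
    k=(x>.35)&(x<.515)&(y>.02)&(y<.115)&(z>.008)&(z<.03)
    g=c["img"].astype(int).sum(2)
    blk=k&(g<150); q=P[blk];hb=q.mean(0)
    for t in range(0,1):
        kk=k&(x>.435);(dx,dy),R=cv2.minEnclosingCircle(np.float32(P[kk][:,:2]))
    # rim by pixel blob, plane z=.02
    nn,l,st,ce=cv2.connectedComponentsWithStats(k.astype(np.uint8));j=1+st[1:,4].argmax()
    d=cv2.distanceTransform((l==j).astype(np.uint8),2,5)
    print(" dish",round(dx,4),round(dy,4),round(R,4),"handle",len(q),hb.round(4),"far end",q[q[:,0].argmin()].round(4),"heading",np.degrees(np.arctan2(hb[1]-dy,hb[0]-dx)).round(1),"rim z",np.percentile(z[kk],[50,95]).round(4))
E
python3 m.py
```

```text
scene lid 0.6322 0.0155 0.0678
 knob [0.6352 0.0154 0.1373] dir 160.8
 chute 122 [0.5224 0.0518 0.043 ] 161.9
 dish 0.4691 0.0679 0.0345 handle 48 [0.405  0.0825 0.0214] far end [0.3718 0.0837 0.0205] heading 167.1 rim z [0.0124 0.0233]
top lid 0.6325 0.0161 0.0671
 knob [0.6322 0.016  0.1382] dir 161.4
 chute 173 [0.535  0.0491 0.043 ] 161.2
 dish 0.4791 0.0756 0.0415 handle 30 [0.3995 0.0852 0.0212] far end [0.3843 0.0825 0.0176] heading 173.1 rim z [0.0126 0.0242]
```

>>> send_rows([
  [0.01,0.02,0.06,10],
  [0.05,0.06,0.08,20],
  [0.1,0.11,0.08,30],
  [0.14,0.16,0.08,40],
  [0.18,0.21,0.08,50],
])

```text
time_s: 0.92
position: [0.35, -0.3707, 0.2988]
orientation: [2.614, 1.742, 0.0]
wrist_force: [0.4, -0.8, -0.1]
opening: 0.093
grip_force: 0.0
```

>>> send_rows([
  [0.04,0.05,0,10],
  [0.08,0.1,0,20],
  [0.12,0.15,0,30],
  [0.16,0.2,0,40],
  [0.2,0.25,0,50],
])

```text
time_s: 1.55
position: [0.5453, -0.1265, 0.2989]
orientation: [1.632, 2.684, -0.0]
wrist_force: [-0.1, -0.8, 1.4]
opening: 0.0927
grip_force: 0.0
```

>>> send_rows([
  [0.03,0.05,0,10],
  [0.05,0.1,-0.02,20],
  [0.0765,0.13,-0.05,30],
  [0.0765,0.13,-0.08,40],
  [0.0765,0.13,-0.08,44.5],
])

```text
time_s: 2.17
position: [0.6189, 0.0026, 0.2144]
orientation: [-0.494, -3.096, 0.001]
wrist_force: [-0.0, -0.2, 0.5]
opening: 0.0929
grip_force: 0.0
```

>>> send_rows([
  [0,0,0,0],
  [0,0,0,0],
])

```text
time_s: 2.42
position: [0.6211, 0.0015, 0.2194]
orientation: [0.506, 3.099, 0.0]
wrist_force: [0.7, 0.3, -0.8]
opening: 0.0933
grip_force: 0.0
```

```bash
cat > st.py <<'E'
from h import *
s=r.read_state();o=s["orientation"];R=cv2.Rodrigues(o)[0]
print(s["time_s"],s["position"].round(4),"yaw",np.degrees(np.arctan2(R[1,0],R[0,0])).round(2),"tilt",R[2].round(3),"F",s["wrist_force"].round(1),"M",s["wrist_torque"].round(2),s["opening"].round(4),s["grip_force"],"q6",s["joints"][5].round(2))
E
python3 st.py
```

```text
Traceback (most recent call last):
  File "st.py", line 3, in <module>
    print(s["time_s"],s["position"].round(4),"yaw",np.degrees(np.arctan2(R[1,0],R[0,0])).round(2),"tilt",R[2].round(3),"F",s["wrist_force"].round(1),"M",s["wrist_torque"].round(2),s["opening"].round(4),s["grip_force"],"q6",s["joints"][5].round(2))
                                                                                                                                                                                    ^^^^^^^^^^^^^^^^^^
AttributeError: 'float' object has no attribute 'round'
```

>>> send_rows([
  [0.0115,0.0145,0,0],
  [0.0115,0.0145,-0.04,0],
  [0.0115,0.0145,-0.08,0],
  [0.0115,0.0145,-0.105,0],
  [0.0115,0.0145,-0.105,0],
])

```text
time_s: 3.05
position: [0.6309, 0.017, 0.1111]
orientation: [-0.503, -3.097, 0.0]
wrist_force: [0.1, 0.7, -0.5]
opening: 0.0925
grip_force: 0.0
```

>>> send_rows([
  [0,0,0,0],
  [0,0,0,0],
  [0,0,0,0],
  [0,0,0,0],
  [0,0,0,0],
], fingers=1, newtons=20)

```text
time_s: 3.68
position: [0.6323, 0.0161, 0.1138]
orientation: [0.503, 3.101, 0.0]
wrist_force: [1.4, 0.4, -0.5]
opening: 0.0475
grip_force: 0.0
```

```bash
sed -i 's/s\["opening"\].round(4)/round(s["opening"],4)/' st.py; python3 st.py; python3 - <<'E'
from h import *
a=cap("scene");b=cap("top")
f=lambda c,x,y:cv2.resize(cv2.cvtColor(c["img"],cv2.COLOR_RGB2BGR)[y:y+130,x:x+100],None,fx=4,fy=4,interpolation=2)
cv2.imwrite("pics/g1.png",np.hstack([f(a,255,170),f(b,280,135)]))
E
```

```text
3.675 [0.6323 0.0161 0.1138] yaw 161.56 tilt [-0.  0. -1.] F [ 1.4  0.4 -0.5] M [-0.05 -0.2  -0.09] 0.0475 0.0 q6 -1.3
```

View pics/g1.png

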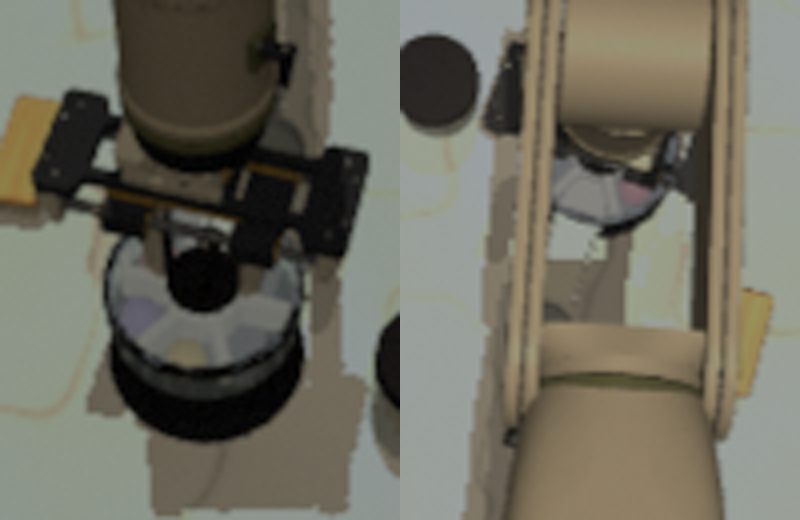

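The gripper straddles the knob at scene crop (205,250) and is still closing, with the opening at 47 mm.

>>> send_rows([
  [0,0,0,0],
  [0,0,0,0],
  [0,0,0,0],
  [0,0,0,0],
  [0,0,0,0],
])

```text
time_s: 4.4
position: [0.6318, 0.0147, 0.1136]
orientation: [-0.504, -3.1, 0.003]
wrist_force: [-2.6, -6.4, 1.9]
opening: 0.0129
grip_force: 20.0
```

>>> send_rows([
  [0,0,0,0],
  [0,0,0,0],
], newtons=40)

```text
time_s: 4.65
position: [0.6318, 0.0148, 0.1135]
orientation: [-0.504, -3.1, 0.003]
wrist_force: [-2.7, -5.5, 1.6]
opening: 0.0126
grip_force: 40.0
```

```bash
python3 st.py
```

```text
4.65 [0.6318 0.0148 0.1135] yaw 161.52 tilt [ 0.001 -0.002 -1.   ] F [-2.7 -5.5  1.6] M [-0.85  0.32  0.01] 0.0126 40.00048756599426 q6 -1.3
```

>>> send_rows([
  [-0.0005,-0.0012,0,-7],
  [-0.0005,-0.0012,0,-14],
  [-0.0005,-0.0012,0,-21],
  [-0.0005,-0.0012,0,-28],
  [-0.0005,-0.0012,0,-35],
])

```text
time_s: 5.28
position: [0.6317, 0.0145, 0.1136]
orientation: [1.418, 2.803, -0.001]
wrist_force: [-1.0, -2.6, 0.1]
opening: 0.013
grip_force: 40.0
```

>>> send_rows([
  [0,0,0,-7],
  [0,0,0,-14],
  [0,0,0,-21],
  [0,0,0,-25],
  [0,0,0,-25],
])

```text
time_s: 5.9
position: [0.6316, 0.0145, 0.1136]
orientation: [1.986, 2.434, -0.001]
wrist_force: [-1.2, -2.4, 0.3]
opening: 0.0132
grip_force: 40.0
```

```bash
python3 st.py
```

```text
5.9 [0.6316 0.0145 0.1136] yaw 101.58 tilt [-0.001 -0.    -1.   ] F [-1.2 -2.4  0.3] M [-0.52  0.11 -0.04] 0.0132 40.00053405761719 q6 -0.26
```

>>> send_rows([
  [0,0,0,0],
  [0,0,0,0],
  [0,0,0,0],
  [0,0,0,0],
  [0,0,0,0],
], fingers=-1)

```text
time_s: 6.52
position: [0.6318, 0.015, 0.1136]
orientation: [-1.986, -2.434, 0.0]
wrist_force: [0.5, 0.3, 0.6]
opening: 0.0582
grip_force: 0.0
```

>>> send_rows([
  [0,0,0.04,0],
  [0,0,0.08,0],
  [0,0,0.12,0],
  [0,-0.04,0.15,0],
  [0,-0.08,0.15,0],
])

```text
time_s: 7.15
position: [0.6335, -0.0658, 0.268]
orientation: [1.981, 2.431, 0.005]
wrist_force: [1.2, -0.6, 0.5]
opening: 0.093
grip_force: 0.0
```

>>> send_rows([
  [0,-0.04,0,10],
  [0,-0.08,0,20],
  [0,-0.12,0,30],
  [0,-0.16,0,40],
  [0,-0.2,0,50],
])

```text
time_s: 7.78
position: [0.6316, -0.2663, 0.2636]
orientation: [0.763, 3.048, 0.0]
wrist_force: [-0.0, 0.2, -0.4]
opening: 0.0931
grip_force: 0.0
```

>>> send_rows([
  [0,0,0,10],
  [0,0,0,14],
  [0,0,0,14],
  [0,0,0,14],
])

```text
time_s: 8.28
position: [0.6318, -0.2649, 0.2636]
orientation: [0.397, 3.116, 0.0]
wrist_force: [0.1, 0.9, 0.6]
opening: 0.0931
grip_force: 0.0
```

```bash
python3 st.py; python3 m.py;python3 - <<'E'
from h import *
a=cap("scene");b=cap("top")
f=lambda c,x,y:cv2.resize(cv2.cvtColor(c["img"],cv2.COLOR_RGB2BGR)[y:y+130,x:x+100],None,fx=4,fy=4,interpolation=2)
cv2.imwrite("pics/g2.png",np.hstack([f(a,255,170),f(b,280,135)]))
E
```

```text
8.275 [ 0.6318 -0.2649  0.2636] yaw 165.48 tilt [-0.  0. -1.] F [0.1 0.9 0.6] M [ 0.03 -0.12 -0.02] 0.0931 0.0 q6 -1.79
scene lid 0.6329 0.0143 0.068
 knob [0.6349 0.0148 0.1362] dir 101.5
 chute 117 [0.5228 0.0522 0.0428] 161.7
 dish 0.4698 0.0692 0.0345 handle 42 [0.3969 0.085  0.0214] far end [0.3741 0.0835 0.0234] heading 167.8 rim z [0.0172 0.0278]
top lid 0.6322 0.0162 0.0674
 knob [0.6313 0.0166 0.1377] dir 102.5
 chute 174 [0.5347 0.0492 0.0436] 161.2
 dish 0.4741 0.0731 0.0372 handle 28 [0.3993 0.0851 0.0223] far end [0.3845 0.0825 0.0229] heading 170.8 rim z [0.0161 0.028 ]
```

View pics/g2.png

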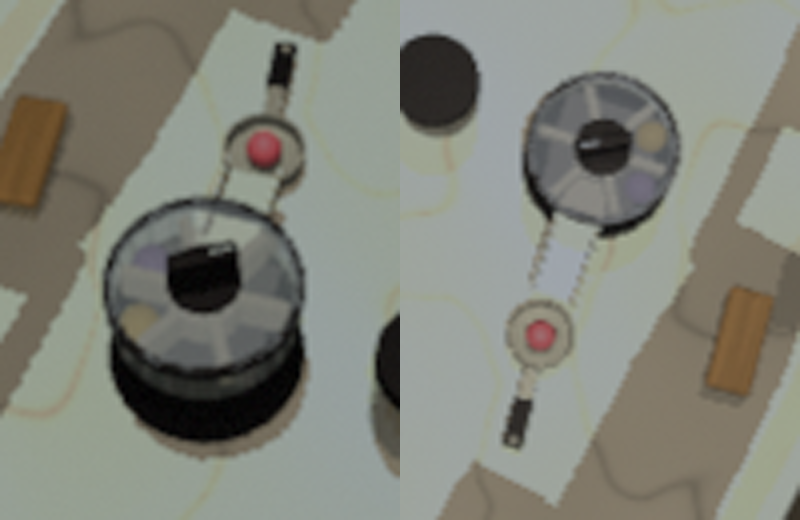

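The pink ball sits in the dish (scene crop (264,149), top crop (540,335)), the knob has turned 60°, and the other two balls are still in the drum. Next I'll measure the dish and handle by casting rays from both views.

```bash
cat > d.py <<'E'
from h import *
def cen(m,near):
    n,l,s,ce=cv2.connectedComponentsWithStats(m.astype(np.uint8));js=[j for j in range(1,n) if s[j][4]>8]
    j=min(js,key=lambda j:np.hypot(*(ce[j]-near)));return ce[j],s[j][4]
def tri(A,B):
    (o1,d1),(o2,d2)=A,B;d1=d1[0];d2=d2[0];t=np.linalg.lstsq(np.c_[d1,-d2],o2-o1,rcond=None)[0]
    p,q=o1+t[0]*d1,o2+t[1]*d2;return ((p+q)/2).round(4),np.linalg.norm(p-q).round(4)
if __name__=="__main__":
    R={}
    for n,bp,hp in(("scene",(321,207),(326,186)),("top",(315,219),(309,241))):
        c=cap(n);I=c["img"].astype(int);rd=(I[...,0]-I[...,1]>40)
        hsv=I.max(2)
        cb,ab=cen(rd,np.array(bp));ch,ah=cen(hsv<60,np.array(hp))
        B=onplane(c,[cb],.019)[0];H=onplane(c,[ch],.020)[0]
        R[n]=(rays(c,[cb]),rays(c,[ch]))
        print(n,cb.round(1),ab,ch.round(1),ah,"ball",B.round(4),"handle",H.round(4),np.degrees(np.arctan2(H[1]-B[1],H[0]-B[0])).round(1),np.linalg.norm((H-B)[:2]).round(4))
    print("tri ball",tri(R["scene"][0],R["top"][0]),"handle",tri(R["scene"][1],R["top"][1]))
E
python3 d.py
```

```text
scene [320.6 206.7] 55 [325.  186.6] 44 ball [0.4699 0.0657 0.019 ] handle [0.3941 0.0851 0.02  ] 165.7 0.0782
top [314.8 218.2] 40 [309.3 238.9] 31 ball [0.4739 0.0658 0.019 ] handle [0.399  0.0852 0.02  ] 165.5 0.0774
tri ball (array([0.4737, 0.0657, 0.0246]), np.float64(0.0005)) handle (array([0.3991, 0.0849, 0.0265]), np.float64(0.0007))
```

>>> send_rows([
  [-0.03,0.05,0,0],
  [-0.055,0.1,0,0],
  [-0.08,0.15,0,0],
  [-0.105,0.2,0,0],
  [-0.13,0.25,0,0],
], fingers=-0.7, newtons=12)

```text
time_s: 9.2
position: [0.5008, -0.0136, 0.2638]
orientation: [0.395, 3.116, 0.0]
wrist_force: [1.0, 0.4, 0.2]
opening: 0.079
grip_force: 0.0
```

>>> send_rows([
  [-0.02,0.04,0,0],
  [-0.029,0.081,0,0],
  [-0.029,0.081,-0.05,0],
  [-0.029,0.081,-0.1,0],
  [-0.029,0.081,-0.14,0],
])

```text
time_s: 9.82
position: [0.4721, 0.0663, 0.1219]
orientation: [-0.394, -3.116, 0.0]
wrist_force: [1.1, -0.7, -0.3]
opening: 0.0793
grip_force: 0.0
```

>>> send_rows([
  [0,0,0,0],
  [0,0,0,0],
])

```text
time_s: 10.07
position: [0.4738, 0.066, 0.1255]
orientation: [0.395, 3.115, 0.001]
wrist_force: [0.8, 0.2, 1.0]
opening: 0.0793
grip_force: 0.0
```

```bash
python3 st.py; python3 - <<'E'
from h import *
a=cap("scene");b=cap("top")
f=lambda c,x,y:cv2.resize(cv2.cvtColor(c["img"],cv2.COLOR_RGB2BGR)[y:y+100,x:x+100],None,fx=4,fy=4,interpolation=2)
cv2.imwrite("pics/g3.png",np.hstack([f(a,270,150),f(b,270,160)]))
E
```

```text
10.075 [0.4738 0.066  0.1255] yaw 165.55 tilt [-0.002  0.001 -1.   ] F [0.8 0.2 1. ] M [ 0.03 -0.17  0.01] 0.0793 0.0 q6 -1.29
```

View pics/g3.png

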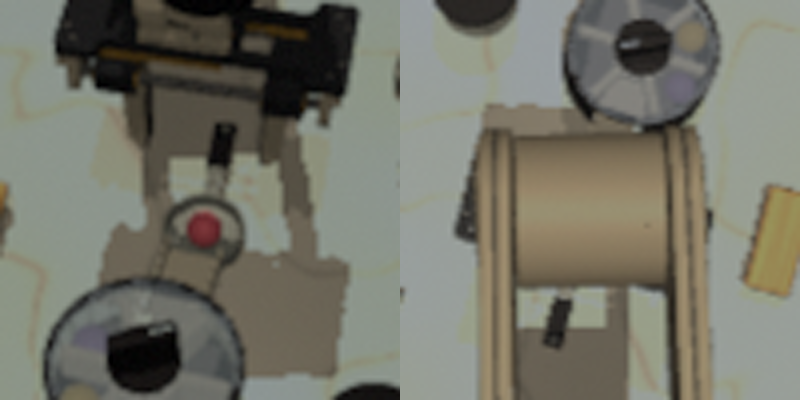

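The gripper hovers squarely over the dish (scene crop (205,230)), with clear room for the fingers. I'll descend now.

>>> send_rows([
  [0,0,-0.03,0],
  [0,0,-0.06,0],
  [0,0,-0.09,0],
  [0,0,-0.11,0],
  [0,0,-0.12,0],
])

```text
time_s: 10.8
position: [0.4736, 0.066, 0.0041]
orientation: [0.395, 3.116, 0.0]
wrist_force: [0.3, 0.7, -0.6]
opening: 0.079
grip_force: 0.0
```

>>> send_rows([
  [0,0,0,0],
  [0,0,0,0],
])

```text
time_s: 11.05
position: [0.474, 0.066, 0.005]
orientation: [0.395, 3.115, 0.001]
wrist_force: [-0.4, 0.2, -0.2]
opening: 0.0788
grip_force: 0.0
```

```bash
python3 st.py; python3 - <<'E'
from h import *
a=cap("scene");P=cloud(a)
cv2.imwrite("pics/g4.png",cv2.resize(cv2.cvtColor(a["img"],cv2.COLOR_RGB2BGR)[160:260,270:370],None,fx=5,fy=5,interpolation=2))
E
```

```text
11.05 [0.474 0.066 0.005] yaw 165.56 tilt [-0.002  0.001 -1.   ] F [-0.4  0.2 -0.2] M [ 0.05 -0.16 -0.04] 0.0788 0.0 q6 -1.29
```

View pics/g4.png

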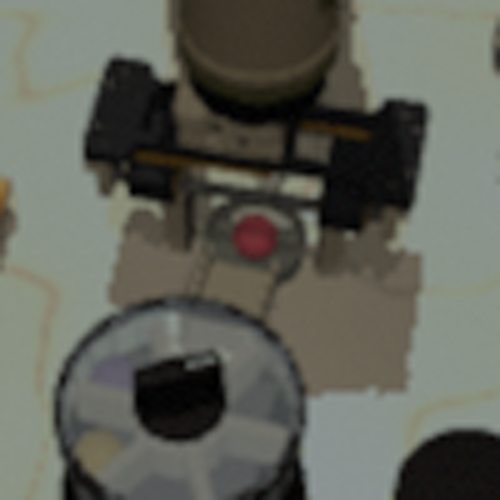

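>>> send_rows([
  [0,0,-0.002,0],
  [0,0,-0.002,0],
  [0,0,-0.002,0],
], fingers=-0.52)

```text
time_s: 11.48
position: [0.4728, 0.066, 0.0017]
orientation: [0.395, 3.117, -0.0]
wrist_force: [1.1, -0.6, 0.9]
opening: 0.0706
grip_force: 0.0
```

>>> send_rows([
  [0,0,0,0],
  [0,0,0,0],
], fingers=-0.45)

```text
time_s: 11.72
position: [0.4727, 0.066, 0.0016]
orientation: [-0.395, -3.117, 0.0]
wrist_force: [0.1, -0.4, -1.0]
opening: 0.0673
grip_force: 0.0
```

>>> send_rows([
  [0,0,0,0],
  [0,0,0,0],
], fingers=-0.41)

```text
time_s: 11.98
position: [0.4728, 0.066, 0.0016]
orientation: [0.395, 3.117, 0.0]
wrist_force: [-0.9, -0.5, -0.3]
opening: 0.0651
grip_force: 0.0
```

>>> send_rows([
  [0,0,0,0],
  [0,0,0,0],
], fingers=-0.37)

```text
time_s: 12.22
position: [0.4728, 0.066, 0.0017]
orientation: [0.395, 3.117, 0.0]
wrist_force: [0.0, 0.5, 0.6]
opening: 0.0637
grip_force: 6.4
```

>>> send_rows([
  [0,0,0,0],
  [0,0,0,0],
  [0,0,0,0],
], fingers=1)

```text
time_s: 12.6
position: [0.4728, 0.066, 0.0016]
orientation: [0.395, 3.117, 0.0]
wrist_force: [0.7, 0.2, -0.7]
opening: 0.0638
grip_force: 12.0
```

>>> send_rows([
  [0,0,0,0],
  [0,0,0,0],
  [0,0,0,0],
], newtons=22)

```text
time_s: 12.98
position: [0.4727, 0.066, 0.0016]
orientation: [-0.395, -3.117, 0.0]
wrist_force: [0.8, 0.3, 0.7]
opening: 0.0639
grip_force: 22.0
```

```bash
python3 st.py; python3 - <<'E'
from h import *
from d import cen
c=cap("scene");I=c["img"].astype(int)
for nm,m in(("ball",I[...,0]-I[...,1]>40),):
    n,l,s,ce=cv2.connectedComponentsWithStats(m[190:225,300:345].astype(np.uint8));print([(ce[j]+[300,190],s[j][4]) for j in range(1,n)])
E
```

```text
12.975 [0.4727 0.066  0.0016] yaw 165.56 tilt [ 0. -0. -1.] F [0.8 0.3 0.7] M [ 0.11 -0.25  0.01] 0.0639 21.994869719442534 q6 -1.29
[(array([320.5       , 206.70833333]), np.int32(48))]
```

>>> send_rows([
  [0,0,0.003,0],
  [0,0,0.01,0],
  [0,0,0.019,0],
  [0,0,0.028,0],
  [0,0,0.037,0],
])

```text
time_s: 13.65
position: [0.473, 0.066, 0.0396]
orientation: [0.395, 3.116, 0.0]
wrist_force: [0.1, 0.4, -1.5]
opening: 0.0637
grip_force: 22.0
```

>>> send_rows([
  [-0.001,0,0.009,0],
  [-0.003,0.001,0.018,0],
  [-0.006,0.002,0.027,0],
  [-0.009,0.003,0.036,0],
  [-0.012,0.004,0.045,0],
])

```text
time_s: 14.28
position: [0.4604, 0.0701, 0.0842]
orientation: [-0.395, -3.117, 0.0]
wrist_force: [-0.3, 0.4, -0.6]
opening: 0.0637
grip_force: 22.0
```

>>> send_rows([
  [-0.002,0.001,0.008,0],
  [-0.003,0.001,0.014,0],
  [-0.003,0.001,0.017,0],
  [-0.003,0.001,0.018,0],
  [-0.003,0.001,0.018,0],
])

```text
time_s: 14.9
position: [0.4577, 0.0709, 0.1014]
orientation: [-0.395, -3.116, 0.0]
wrist_force: [-0.3, 0.7, -2.1]
opening: 0.0638
grip_force: 22.0
```

```bash
python3 st.py; python3 - <<'E'
from h import *
a=cap("scene");I=a["img"].astype(int)
cv2.imwrite("pics/g5.png",cv2.resize(cv2.cvtColor(a["img"],cv2.COLOR_RGB2BGR)[130:260,260:380],None,fx=5,fy=5,interpolation=2)[:600])
E
```

```text
14.9 [0.4577 0.0709 0.1014] yaw 165.56 tilt [ 0. -0. -1.] F [-0.3  0.7 -2.1] M [ 0.09 -0.15  0.03] 0.0638 21.99460053939191 q6 -1.28
```

View pics/g5.png

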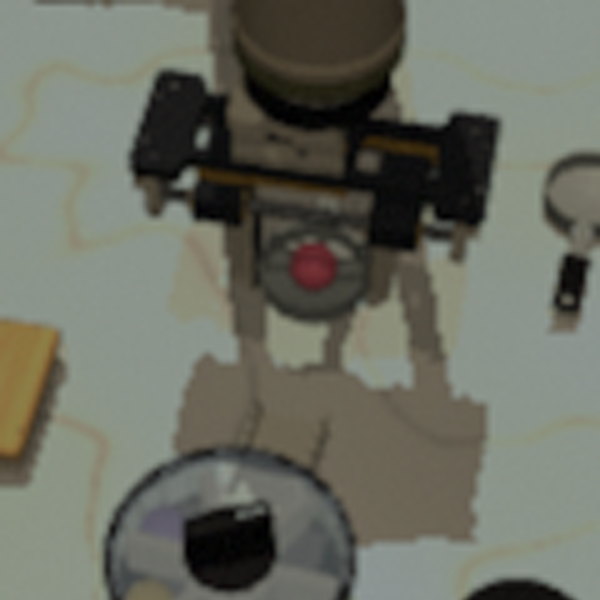

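The dish is lifted level, with the ball at its centre (crop (315,267)). Now the quarter turn.

>>> send_rows([
  [0,0,0,-1],
  [0,0,0,-4],
  [0,0,0,-8],
  [0,0,0,-13],
  [0,0,0,-18],
])

```text
time_s: 15.58
position: [0.4576, 0.071, 0.1014]
orientation: [-0.883, -3.015, 0.0]
wrist_force: [0.2, -0.6, -1.6]
opening: 0.0639
grip_force: 22.0
```

>>> send_rows([
  [0,0,0,-5],
  [0,0,0,-10],
  [0,0,0,-15],
  [0,0,0,-20],
  [0,0,0,-25],
])

```text
time_s: 16.2
position: [0.4576, 0.071, 0.1014]
orientation: [-1.514, -2.752, 0.0]
wrist_force: [-0.8, -0.0, -1.1]
opening: 0.0637
grip_force: 22.0
```

>>> send_rows([
  [0,0,0,-5],
  [0,0,0,-10],
  [0,0,0,-15],
  [0,0,0,-20],
  [0,0,0,-25],
])

```text
time_s: 16.82
position: [0.4576, 0.071, 0.1014]
orientation: [-2.074, -2.359, 0.0]
wrist_force: [-0.9, -0.1, -0.9]
opening: 0.0635
grip_force: 22.0
```

>>> send_rows([
  [0,0,0,-5],
  [0,0,0,-10],
  [0,0,0,-15],
  [0,0,0,-19],
  [0,0,0,-22],
])

```text
time_s: 17.45
position: [0.4576, 0.071, 0.1014]
orientation: [-2.485, -1.921, 0.001]
wrist_force: [0.5, 0.7, -1.9]
opening: 0.0636
grip_force: 22.0
```

>>> send_rows([
  [0,0,0,-2],
  [0,0,0,-3.5],
  [0,0,0,-4],
  [0,0,0,-4],
  [0,0,0,-4],
])

```text
time_s: 18.08
position: [0.4578, 0.071, 0.1016]
orientation: [2.548, 1.837, -0.0]
wrist_force: [0.4, -0.2, -1.3]
opening: 0.0639
grip_force: 22.0
```

>>> send_rows([
  [0,0,0,0],
  [0,0,0,0],
  [0,0,0,0],
  [0,0,0,0],
  [0,0,0,0],
])

```text
time_s: 18.7
position: [0.4578, 0.071, 0.1017]
orientation: [-2.549, -1.837, -0.0]
wrist_force: [-0.5, 0.3, -1.4]
opening: 0.0637
grip_force: 22.0
```

```bash
python3 st.py; python3 - <<'E'
from h import *
a=cap("scene");b=cap("top")
f=lambda c,x,y:cv2.resize(cv2.cvtColor(c["img"],cv2.COLOR_RGB2BGR)[y:y+140,x:x+100],None,fx=4,fy=4,interpolation=2)
cv2.imwrite("pics/g6.png",np.hstack([f(a,270,130),f(b,260,140)]))
E
```

```text
18.7 [0.4578 0.071  0.1017] yaw 71.56 tilt [ 0.  0. -1.] F [-0.5  0.3 -1.4] M [ 0.06 -0.06  0.02] 0.0637 21.994569933683863 q6 0.36
```

View pics/g6.png

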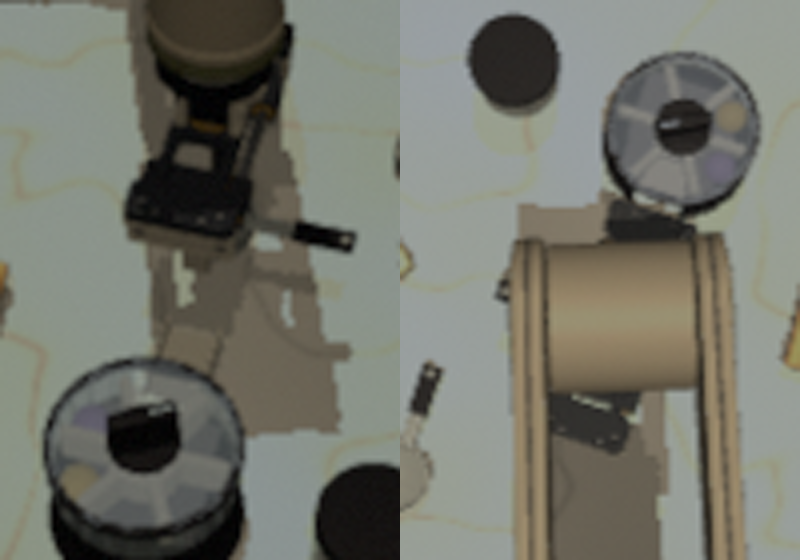

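The dish handle now points left (scene crop (325,236)), with the gripper's body in front of the dish. I'll check its heading and level from the depth picture before handing in.

```bash
python3 - <<'E'
from h import *
c=cap("scene");P=cloud(c);I=c["img"].max(2)
x,y,z=P[...,0],P[...,1],P[...,2]
k=(z>.09)&(z<.15)&(y>.125)&(y<.2)&(abs(x-.48)<.05)
q=P[k];print(len(q),q.mean(0).round(4),q.max(0).round(3))
m=q.mean(0)-[.4578,.071,0];print("heading",np.degrees(np.arctan2(m[1],m[0])))
v=np.linalg.svd(q-q.mean(0),full_matrices=False)[2][0];print("axis",v.round(3))
I=c["img"].astype(int);r_=(I[...,0]-I[...,1]>40)&(abs(x-.457)<.1)&(abs(y-.07)<.1);print("pink px",r_.sum(),P[r_].mean(0) if r_.sum() else "")
E
```

```text
86 [0.4848 0.1471 0.1214] [0.499 0.17  0.126]
heading 70.45426164740825
axis [ 0.325  0.945 -0.03 ]
pink px 0
```

```bash
python3 -c "
from rig import r
print(r.finish_job())"
```

```text
the job is handed in; nothing more can be done
None
```

The job is handed in: the knob went one click, one ball rolled into the dish, and the arm is holding the dish level about 10 cm up with its handle pointing left, square to the chute within about 1°. After the turn the gripper hid the ball from the cameras, so I last saw it centred in the dish just before turning.

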